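# Drift a loose flange into line

## Task

The round flange lying loose inside the bolted steel stack is out of line with the holes above and below it. Take the tapered drift pin (the one with the thick square head) out of the wooden rack, feel its tip into the flange's hole through the hole in the top plate and work it down gently, without forcing it, so that it pulls the flange into line, until its collar sits fully home on the top plate; then let go. Leave the other pin and the tape measure, screw tin and cork block where they are.

Things in the scene. Friction and masses are not known exactly. Their poses are not given: they have to be found in the camera images.
- stack: Steel stack bolted to the bench, 105 x 105 x 52 mm: base block (0 to 34 mm high), 12 mm slot holding a loose round flange, top plate (46 to 52 mm high), four 4 mm bolt heads at its corners. Origin: centre of the underside, z up. Base (20 mm) and top plate (21 mm) have through holes on the vertical axis through the origin. Pressing on the stack with more than 45 N in all damages it.
- stack_hole (a point): Centre of the hole's mouth on the upper face of the top plate, 52 mm above the bench; axes as the stack.
- stack_slot (a point): Point on the hole axis 45 mm above the bench, level with the upper face of the flange (64 mm wide, 10 mm thick, 20 mm hole). The flange's hole starts 8.4 to 8.9 mm off this axis, in any direction, not measured: a drift on the axis stands on the flange; with its tip about 4.4 mm off the axis toward the flange's hole it drops in. The flange slides only along that direction, resisting with about 5 N.
- rack: Wooden block fixed to the bench, 60 x 160 x 60 mm (x, y, z), with two 22 mm through holes 45 mm from its centre along +y and -y; the two pins hang in these by their collars, in either order. Origin: centre of the underside.
- drift_grip (a point): Tapered drift pin, steel, about 200 g, 100 mm long, hanging upright. This point is the centre of its square head (20 x 20 mm, 44 mm high, sides along this point's x and y axes, z up). 22 mm below it the head meets the round collar (34 mm wide, 6 mm thick), whose underside is 28 mm below this point. Lifting the pin about 55 mm frees it from the rack.
- drift_tip (a point): The drift's blunt tip, on the pin's axis 78 mm below the centre of its head. Below the collar the shank is straight, 18 mm in diameter, for 20 mm, then tapers over 29 mm to 9.4 mm and ends blunt, with a small bevel, at this point.
- plain_pin_grip (a point): The other pin in the rack, not wanted: straight 12 mm shank, 28 mm collar, thin square head 12 x 12 x 44 mm; this point is the centre of that head.
- tape: Tape measure, 36 x 88 x 62 mm, loose bystander; origin at its underside.
- screws: Round open tin of screws, 77 mm wide, 30 mm high, loose bystander; origin at its underside.
- cork: Cork sanding block, 64 x 107 x 35 mm, loose bystander; origin at its underside.
There are look-alikes about, which are no part of the job. What is shaped like the part that bears drift_grip but yellow is not meant.

How it is judged:
By the outcome, as a careful person would: the job done as asked, in the order asked, and still so for the second after the job is handed in, with the robot touching nothing.
It also fails if it takes over 72 s, if anything falls off the work surface, if the arm or the gripper's body presses on something with over 40 N, if the wrist force passes 120 N, or if a joint passes its speed limit or range.

## Robot

A 7-joint arm with a two-finger parallel gripper is mounted at the origin on a cart in front of the work surface, level with it; the furniture and walls round the work are solid. World frame = base frame: x ahead of the robot, y to its left, z up, the work surface at z = 0. Lengths are in m, angles in rad, forces in N, time in s.
With the tool pointing down it reaches from about 0.4 to 0.925 m from the base axis. Payload 4.1 kg.
Tool frame: the origin (TCP) lies on the centre line of the jaws, within the pads' length; the fingertips stand env.nose_length ahead of it and the grasp point (between the pads) lies 2 mm behind it (env.nose_length is the distance from the TCP to the fingertips, in m); z points along the fingers, y is the line along which they close (so a half turn about z gives the same grasp; the last joint's range is limited). The gripper opens to 85 mm and grips with 20 to 120 N. Pads are 22 mm wide; open, the fingers measure 114 mm over their backs; the gripper's body (76 mm by 85 mm) begins 54 mm behind the grasp point. The pads swing forward as they close: fully open they stand 13 mm farther back than shut.
Start: joints at [-1.402, 0.398, 0.045, 1.537, -0.019, 1.207, -0.051], TCP at [0.172, 0.627, 0.248] pointing down, gripper open.
Joint ranges: [-2.82, 2.82], [-0.49, 2.23], [-1.37, 1.46], [0, 2.46], [-1.36, 4.5], [0.23, 2], [-2.94, 2.94]. Speed limits (rad/s): [2.57, 2.57, 3.14, 3.14, 3.14, 3.14, 3.14].

## Interface

Orientations are given as a unit quaternion [w, x, y, z].
In Python, from bench import env gives the robot as it stands. The module is installed in compiled form; this text tells all that it offers. Calls block until the motion is done:
- env.reach(position, orientation): joint-space move of the TCP to a pose.
- env.movel(position, rotation=None, vel=0.15, threshold=None): straight line of the TCP; rotation=None keeps the orientation; vel is the mean speed in m/s. With threshold (N) it stops when the force on the tool has changed by that much, and returns True; else False.
- env.move_j(angles): joint-space move.
- env.gripper_to(opening, squeeze=None): finger opening in m; squeeze is the grip in N (None keeps the last); returns when the fingers have stopped.
- env.wait(seconds).
- env.solve_ik(position, orientation): joint angles nearest the present ones, or None.
- env.grab_frame(name): name is "scene" or "top" or "wrist"; returns a dict with "frame" (420x560x3 uint8, red, green, blue), "fx", "fy", "cx", "cy" (pixels), "extrinsics" (4x4, takes a point from camera to world coordinates); the wrist camera has in their place "hand_eye" (4x4, takes a point from camera to tool coordinates, whose origin is the TCP and whose axes are the flange's). Camera axes: x right, y down, z forward; pixel columns grow to the right and rows downward; lengths in m; the calibration is good to about 2 mm. A picture is of the moment at which its call begins: read the wrist's pose just before it. There is no depth.
A pose or a line that the arm cannot do raises env.Unreachable and nothing moves.
- env.hand_in(): hands the job in; it is judged then, once.
Readings, each from a call of its own:
- env.get_time_s(): time.
- env.get_joint_positions(): joint angles.
- env.get_joint_velocities(): joint speeds.
- env.get_effort(): joint torques, N m.
- env.get_tool_pos(): TCP position.
- env.get_eef_rot(): TCP orientation.
- env.get_ft_force(): force on the tool from outside, world axes, zero at the start.
- env.get_torque(): the same for the moment, N m.
- env.get_opening(): finger opening in m.
- env.get_grasp_force(): force on a finger pad.
Only numpy, scipy, OpenCV 4.12 (cv2) and the standard library are available. Lean on these libraries where they do the work, as an engineer would, in place of code of your own. Each camera call takes 0.05 s, during which the arm holds its last target. There are 200 camera calls.

## Working session

There is one attempt and no reset: what is moved stays moved. The work goes in short steps, each a Python script; the robot and the scene stay as the last script left them, time stands still between calls to the robot, and variables do not carry over. Pictures are saved under pics/ and viewed, at most 10 in all, crops included, and the job is handed in when it is done.

```bash
mkdir -p pics; cat > h.py <<'E'
import numpy as np, cv2
from scipy.spatial.transform import Rotation as R
def R_of(q): return R.from_quat([q[1],q[2],q[3],q[0]]).as_matrix()
def ray(f,T,u,v):
    d=T[:3,:3]@np.array([(u-f["cx"])/f["fx"],(v-f["cy"])/f["fy"],1]); return T[:3,3],d
def onz(f,T,u,v,z):
    o,d=ray(f,T,u,v); return o+d*(z-o[2])/d[2]
def proj(f,T,p):
    c=np.linalg.inv(T)@np.append(p,1); return f["fx"]*c[0]/c[2]+f["cx"],f["fy"]*c[1]/c[2]+f["cy"]
def wristT(env,he,pos,q):
    T=np.eye(4);T[:3,:3]=R_of(q);T[:3,3]=pos; return T@he
def down(yaw):  # tool z down, tool y axis at angle yaw+90 ; tool x at angle yaw
    x=np.array([np.cos(yaw),np.sin(yaw),0]);z=np.array([0,0,-1.]);y=np.cross(z,x)
    q=R.from_matrix(np.c_[x,y,z]).as_quat(); return [q[3],q[0],q[1],q[2]]
def save(n,im): cv2.imwrite(n,cv2.cvtColor(im,cv2.COLOR_RGB2BGR))
E
python3 - <<'E'
from bench import env
from h import *
import pickle
d={}
for n in("scene","top"):
    f=env.grab_frame(n); d[n]=f; save(f"pics/{n}.png",f["frame"]); print(n,f["fx"],f["cx"],f["cy"],np.round(f["extrinsics"],3).tolist())
pickle.dump(d,open("d.pkl","wb"))
print(env.get_tool_pos(),env.get_eef_rot(),env.nose_length,env.get_time_s(),env.get_opening())
print(R_of(env.get_eef_rot()).round(3).tolist())
E
```

```text
scene 404.726614971557 278.07911850769466 210.71969526378146 [[0.711, -0.504, 0.491, 0.124], [-0.703, -0.516, 0.489, -0.391], [0.007, -0.693, -0.721, 0.672], [0.0, 0.0, 0.0, 1.0]]
top 402.35061214292 283.2214647479748 208.8072268125949 [[-0.014, -0.994, 0.109, 0.466], [-1.0, 0.013, -0.011, 0.027], [0.009, -0.109, -0.994, 1.009], [0.0, 0.0, 0.0, 1.0]]
[0.1718348  0.62631168 0.24734588] [-4.86208009e-05  1.33456006e-01  9.91054339e-01 -8.87855288e-04] 0.017 0.1 0.08501273818336061
[[-0.964, 0.265, -0.0], [0.265, 0.964, -0.002], [-0.0, -0.002, -1.0]]
```

View pics/scene.png

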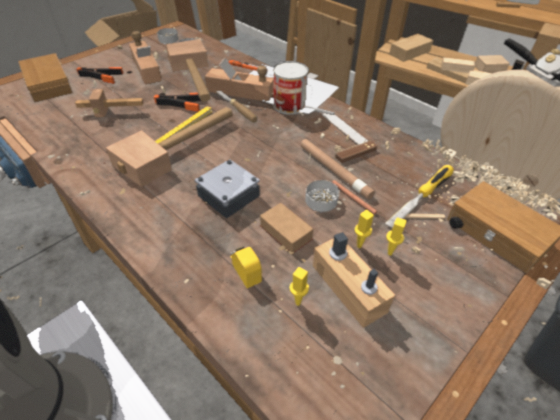

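View pics/top.png

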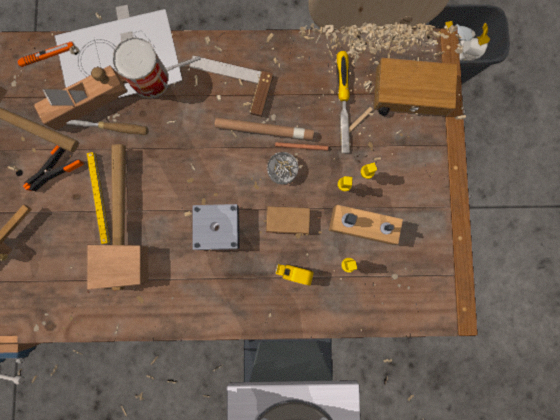

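```bash
python3 - <<'E'
from h import *
import pickle
d=pickle.load(open("d.pkl","rb"));f=d["top"];T=f["extrinsics"]
for n,u,v,z in[("stack",215,226,.052),("drift head top",349.5,217,.11),("plain top",388,228,.11),("racktop L",334,207,.06),("R",404,240,.06),("yell",346,180,.06),("yell3",348,265,.06),("yell2",369,168,.06)]:
    print(n,onz(f,T,u,v,z).round(4))
E
python3 - <<'E'
from bench import env
from h import *
f=env.grab_frame("wrist"); print(f["fx"],f["cx"],f["cy"],f["hand_eye"].round(3).tolist())
E
```

```text
stack [0.5322 0.1799 0.052 ]
drift head top [ 0.5443 -0.1308  0.11  ]
plain top [ 0.5184 -0.2164  0.11  ]
racktop L [ 0.573  -0.1035  0.06  ]
R [ 0.4925 -0.2665  0.06  ]
yell [ 0.6377 -0.1341  0.06  ]
yell3 [ 0.436  -0.1324  0.06  ]
yell2 [ 0.6662 -0.1903  0.06  ]
313.48357902373084 283.26085448181556 207.5747600696336 [[-0.0, -0.964, -0.265, 0.067], [1.0, -0.0, 0.001, -0.001], [-0.001, -0.265, 0.964, -0.127], [0.0, 0.0, 0.0, 1.0]]
```

```bash
python3 - <<'E'
from bench import env
from h import *
def look(n,p,yaw):
    env.reach(p,down(yaw)); env.wait(.2)
    pos,q=env.get_tool_pos(),env.get_eef_rot(); f=env.grab_frame("wrist"); T=wristT(env,f["hand_eye"],pos,q)
    np.savez(n,im=f["frame"],T=T,k=[f["fx"],f["fy"],f["cx"],f["cy"]]); print(pos.round(4),T[:3,3].round(3),env.get_time_s())
    return f,T
f,T=look("s",[.599,.18,.125],np.pi)
u,v=proj(f,T,[.532,.18,.052]);print(u,v); u,v=int(u),int(v)
a=f["frame"]
c=a[max(0,v-70):v+70,max(0,u-70):u+70]; c=cv2.resize(c,None,fx=3.5,fy=3.5)
f2,T2=look("r",[.544,-.131,.29],np.pi); b=f2["frame"]
print(proj(f2,T2,[.544,-.131,.11]),u-70,v-70)
c=cv2.convertScaleAbs(c,alpha=1.8)
save("pics/stack.png",c);save("pics/rack.png",b);save("pics/stackfull.png",a)
E
```

```text
[0.5988 0.1809 0.1251] [0.532 0.179 0.252] 2.65
284.02397467969615 122.09275034916008
[ 0.5443 -0.1295  0.2892] [ 0.477 -0.131  0.416] 4.2417
(np.float64(283.00849246892346), np.float64(191.23585196721967)) 214 52
```

View pics/stack.png

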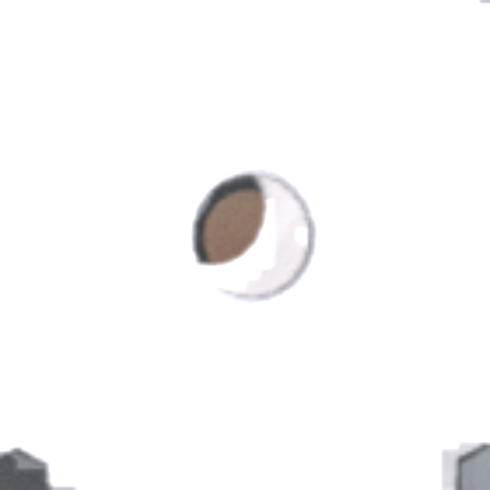

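View pics/rack.png

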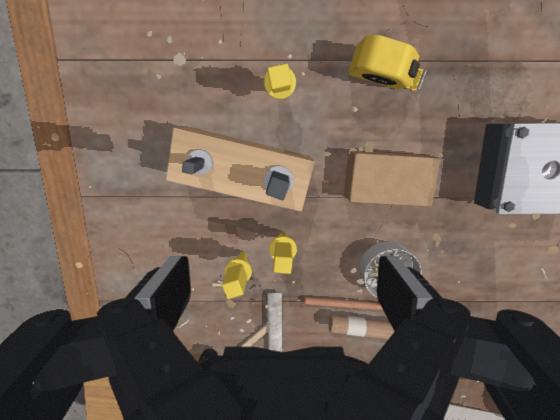

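```bash
python3 - <<'E'
from bench import env
from h import *
from scipy.optimize import least_squares
s=np.load("s.npz");k=s["k"];f=dict(fx=k[0],fy=k[1],cx=k[2],cy=k[3]);T=s["T"]
W=lambda p,z:onz(f,T,214+(p[0]+.5)/3.5-.5,52+(p[1]+.5)/3.5-.5,z)[:2]
H=np.array([W(p,.052) for p in[(192,236),(316,236),(254,170),(254,301),(298,190),(297,283)]])
r=least_squares(lambda x:np.hypot(*(H-x[:2]).T)-x[2],[.532,.18,.0105]).x;print("hole",r)
F=np.array([W(p,.045) for p in[(265,196),(263,214),(254,234),(240,250),(222,260),(203,263)]])
g=least_squares(lambda x:np.hypot(*(F-x).T)-.01,[r[0]-.005,r[1]-.006]).x;o=g-r[:2];print("flange",g,o,np.hypot(*o),np.degrees(np.arctan2(o[1],o[0])))
env.reach([.611,-.131,.173],down(np.pi)); env.wait(.2)
pos,q=env.get_tool_pos(),env.get_eef_rot(); fr=env.grab_frame("wrist"); T=wristT(env,fr["hand_eye"],pos,q); a=fr["frame"]
u,v=map(int,proj(fr,T,[.544,-.131,.11]));c=a[v-60:v+60,u-60:u+60]
np.savez("g",im=a,T=T,k=[fr["fx"],fr["fy"],fr["cx"],fr["cy"]]);print(u-60,v-60,env.get_time_s())
save("pics/head.png",cv2.convertScaleAbs(cv2.resize(c,None,fx=4,fy=4,interpolation=cv2.INTER_CUBIC),alpha=1.8))
E
```

```text
hole [0.53032888 0.18133561 0.01095448]
flange [0.52466281 0.17313655] [-0.00566607 -0.00819905] 0.009966383238553998 -124.64694368980102
226 60 5.0917
```

View pics/head.png

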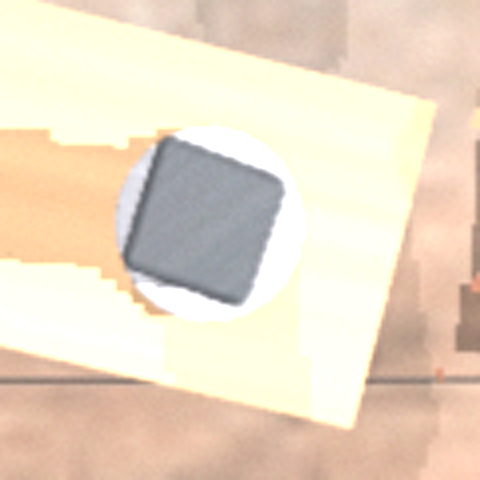

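The crop shows the drift's dark square head, turned about 20°, with corners near (165,135), (285,182), (243,306) and (125,260). In the stack view, the flange's opening shows up-left of the hole, which is about −126° in world axes. Next I'll grasp the head and lift.

```bash
python3 - <<'E'
from bench import env
from h import *
s=np.load("g.npz");k=s["k"];f=dict(fx=k[0],fy=k[1],cx=k[2],cy=k[3]);T=s["T"]
c=np.array([(165,135),(285,182),(243,306),(125,260)],float)
P=np.array([onz(f,T,226+(p[0]+.5)/4-.5,60+(p[1]+.5)/4-.5,.11) for p in c])[:,:2]
sz=[np.hypot(*(P[i]-P[(i+1)%4])) for i in range(4)]; C=P.mean(0)
e=(P[1]-P[0])+(P[2]-P[3]); e2=(P[2]-P[1])+(P[3]-P[0])
a=np.arctan2(e[0],e[1]); a2=np.arctan2(-e2[1],e2[0]); print(C,sz,np.degrees([a,a2]))
th=np.pi-(a+a2)/2; q=down(th); np.savez("grip",C=C,th=th)
assert all(.017<x<.024 for x in sz)
env.gripper_to(.05,60)
env.reach([*C,.20],q); env.movel([*C,.089],vel=.1)
print(env.get_tool_pos(),env.get_ft_force())
env.gripper_to(0.0,80); print("open",env.get_opening(),env.get_grasp_force(),env.get_ft_force())
env.movel([*C,.165],vel=.1); env.wait(.2)
print(env.get_opening(),env.get_ft_force(),env.get_time_s())
save("pics/lift.png",env.grab_frame("scene")["frame"][150:350,240:480])
E
```

```text
[ 0.54101079 -0.13667918] [np.float64(0.018547892392230335), np.float64(0.018648490502912302), np.float64(0.018705271605306367), np.float64(0.018494930812932648)] [20.63965994 19.28996416]
[ 0.54160907 -0.13686442  0.08964886] [-0.60663099  0.66939152  0.62176499]
open 0.019314262725628507 78.09979319572449 [-0.30659967  0.29138133  4.57021667]
0.01948577450599282 [-0.27772549  0.3473061  -1.1533368 ] 8.6833
```

View pics/lift.png

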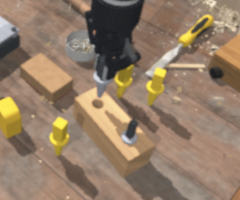

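The picture shows the drift held upright, clear of its rack hole, with the plain pin undisturbed. Next I'll move over the stack and feel for the flange.

```bash
python3 - <<'E'
from bench import env
from h import *
off=.0796; H=np.array([.5303,.1813])
env.movel([*H,.165],vel=.2); env.movel([*H,off+.056],vel=.12); env.wait(.3)
f0=env.get_ft_force(); print("free",env.get_tool_pos(),f0,env.get_time_s())
hit=env.movel([*H,off+.043],vel=.02,threshold=4); p=env.get_tool_pos(); print(hit,"tip z",p[2]-off,p,env.get_ft_force(),env.get_time_s())
# side feel just above the flange
zt=p[2]+.0015
env.movel([*H,zt],vel=.03); env.wait(.1)
b=env.get_tool_pos();print("base",b,env.get_ft_force())
for d in[(1,0),(-1,0),(0,1),(0,-1)]:
    d=np.array(d)
    h=env.movel([*(H+.009*d),zt],vel=.025,threshold=4); p=env.get_tool_pos(); print(d,h,p,env.get_ft_force().round(1))
    env.movel([*H,zt],vel=.04)
print(env.get_time_s())
E
```

```text
free [0.53075946 0.18146964 0.1362722 ] [ 0.94219741 -0.04959525 -1.38395837] 11.1667
True tip z 0.04471325281945647 [0.53017818 0.18130478 0.12431325] [-0.06496707 -0.11945845  4.37665452] 11.725
base [0.52984291 0.18115392 0.12533215] [ 0.26145259  0.12957187 -1.13112954]
[1 0] True [0.53672102 0.18113388 0.12463759] [-0.1  1.   0.8]
[-1  0] True [0.52507408 0.18123769 0.12588768] [2.5 0.3 0. ]
[0 1] True [0.52972215 0.18779832 0.12495365] [ 0.1 -1.2 -0.3]
[ 0 -1] True [0.5299699  0.17627958 0.12539263] [ 0.5  2.  -0.4]
14.6833
```

The flange surface reads 44.7 mm high. Both hole half-widths read about 5.8 mm, which matches the geometry, so the axis is at (0.5309, 0.1820).

```bash
python3 - <<'E'
from bench import env
from h import *
A=np.array([.5309,.1820]); off=.0796
for ang in(-126,-112,-140):
    d=np.array([np.cos(np.radians(ang)),np.sin(np.radians(ang))]); P=A+.0044*d
    env.movel([*P,.1258],vel=.03); env.wait(.15)
    h=env.movel([*P,off+.037],vel=.02,threshold=4); p=env.get_tool_pos(); print(ang,h,p,p[2]-off,env.get_ft_force().round(1))
    if p[2]-off<.041: break
print(env.get_time_s())
E
```

```text
-126 False [0.52853611 0.17885957 0.11659251] 0.03699250956003031 [ 1.1  0.8 -2.9]
15.7083
```

```bash
python3 - <<'E'
from bench import env
from h import *
A=np.array([.5309,.1820]); off=.0796
d=np.array([np.cos(np.radians(-126)),np.sin(np.radians(-126))])
def show(t,h=None): print(t,h,(env.get_tool_pos()-[*A,off]).round(4),env.get_ft_force().round(1),round(env.get_time_s(),2))
show("in")
h=env.movel([*A,off+.036],vel=.015,threshold=15); show("axis",h)
z=.036
while z>.006:
    z-=.004; h=env.movel([*A,off+z],vel=.02,threshold=15); show(round(z,3),h)
    if h: break
E
```

```text
in None [-0.0024 -0.0031  0.037 ] [ 1.1  0.8 -2.9] 15.71
axis False [-0.0011 -0.0018  0.0356] [-3.7 -4.6  0.7] 16.16
0.032 False [-0.0008 -0.0016  0.0314] [-2.4 -3.9 -0.1] 16.51
0.028 False [-0.0006 -0.0011  0.0275] [-3.1 -4.2 -0.9] 16.86
0.024 False [-0.0003 -0.0007  0.0237] [-1.5 -4.2 -0.5] 17.21
0.02 False [-0.     -0.0003  0.0199] [-1.  -5.2 -0.8] 17.56
0.016 False [ 0.0001 -0.      0.016 ] [-1.2 -4.1 -0.3] 17.91
0.012 False [0.     0.     0.0118] [-0.9 -4.1 -1.7] 18.26
0.008 False [-0.      0.0001  0.0077] [-1.4 -4.1 -2.7] 18.61
0.004 False [-0.      0.0001  0.0037] [-0.2 -3.  -2.3] 18.96
```

```bash
python3 - <<'E'
from bench import env
from h import *
A=np.array([.5309,.1820]); off=.0796
h=env.movel([*A,off-.002],vel=.008,threshold=9); env.wait(.2); p=env.get_tool_pos(); print(h,p[2]-off,env.get_ft_force())
q=env.get_tool_pos()
env.gripper_to(.05); print(env.get_opening(),env.get_ft_force())
env.movel([p[0],p[1],.26],vel=.12); env.wait(.2)
env.reach([p[0]+.067,p[1],.26],down(np.pi)); env.wait(.2)
save("pics/end1.png",env.grab_frame("wrist")["frame"])
s=env.grab_frame("scene")["frame"][130:280,150:420]
env.reach([p[0]-.1,p[1]+.2,.26],down(np.pi)); env.wait(.2)
s=env.grab_frame("scene")["frame"][130:330,150:420]; t=env.grab_frame("top")["frame"][150:290,180:420]
save("pics/end2.png",np.vstack([cv2.resize(s,(540,400)),cv2.resize(t,(540,200*140*540//(240*200)//1))[:200]]))
save("pics/end1.png",cv2.imread("pics/end1.png")[:,:,::-1]); print(env.get_time_s())
E
```

```text
True 0.002195641093912501 [-0.22785741  1.30160583  4.57138973]
0.0499775738454049 [-0.28563394 -0.23627949 -0.66544851]
23.925
```

View pics/end2.png

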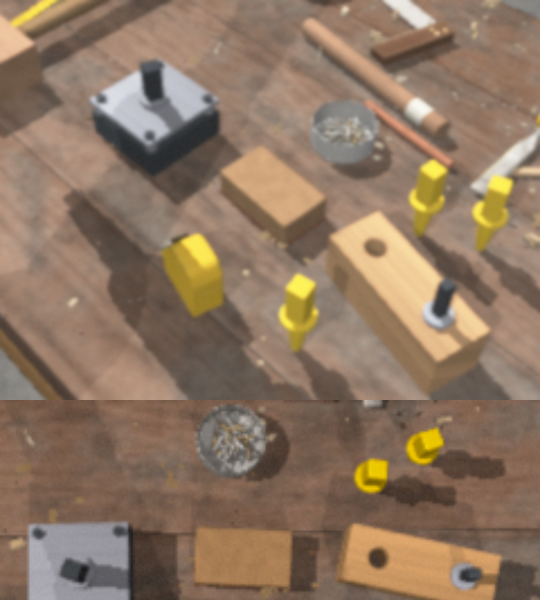

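View pics/end1.png

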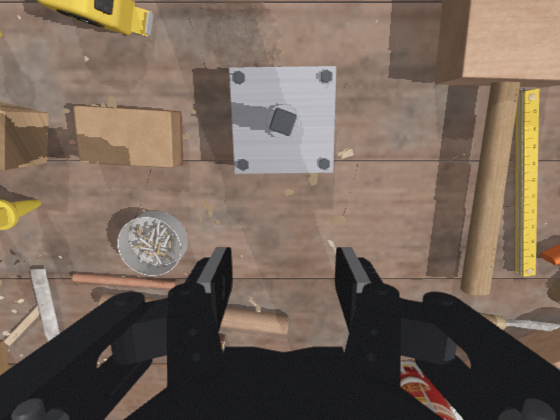

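The pictures show the drift upright in the stack, head at about (283,122) in the wrist view, with its collar on the plate. The other pin and loose items haven't moved.

```bash
python3 -c "
from bench import env
print(env.hand_in())"
```

```text
the job is handed in; nothing more can be done
None
```

The drift pin is in the stack with its collar down on the top plate and the flange pulled into line. It has been released, the other pin and loose items look unmoved in the final pictures, and the job was handed in at about 24 s.

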